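# Strip the glue press of the cardboard house model

## Robot

A 7-joint arm with a two-finger parallel gripper is mounted at the origin on the work surface. World frame = base frame: x ahead of the robot, y to its left, z up, the work surface at z = 0. Lengths are in m, angles in rad, forces in N, time in s.
With the tool pointing down it reaches from about 0.35 to 0.9 m from the base axis. Payload 8.1 kg.
Tool frame: the origin (TCP) lies midway between the tips of the shut fingers; the grasp point (between the pads) lies 19 mm behind it; z points along the fingers, y is the line along which they close (so a half turn about z gives the same grasp; the last joint's range is limited). The gripper opens to 92 mm and grips with 3 to 60 N. Pads are 19 mm wide; open, the fingers measure 130 mm over their backs; the gripper's body (75 mm by 190 mm) begins 47 mm behind the grasp point.
Start: joints at [1.092, 0.434, 0.025, 1.573, -0.012, 1.134, -0.075], TCP at [0.229, -0.581, 0.227] pointing down, gripper open.
Joint ranges: [-2.62, 2.62], [-0.44, 2.09], [-1.27, 1.32], [0.08, 2.57], [-1.32, 4.46], [0.12, 2], [-2.74, 2.74]. Speed limits (rad/s): [2.22, 2.22, 3.01, 3.01, 3.14, 3.14, 3.14].

## Interface

Orientations are given as a rotation vector (axis times angle).
In Python, from cell import arm gives the robot as it stands.
- The arm moves only by the tool move_arm, never from a script. Its argument "motion" is a list of rows, each an object of numbers: "tx", "ty", "tz": the shift along the tool's x, y, z normalised to -1 to 1, where 1 is 1000 mm; "twist": the turn about the tool's z normalised to -1 to 1, where 1 is pi/2 rad. In form: [{"tx": .., "ty": .., "tz": .., "twist": ..}, ...]. A call has 1 to 12 rows; each row shifts and turns the commanded pose from where the row before left it, along the tool's axes as they then stand; what a row does not reach is not made up. A row lasts 1/10 s, in which the tool goes at most 50 mm and 8.59 degrees, less where a joint would pass 70% of its speed; a pose out of reach is approached as far as the arm can. A call with a number of a shift or a turn outside -1 to 1 is refused whole. A call with a gripper value outside its range is refused whole. "gripper" is the gripper's target within -1 to 1 (shut at 1, half-way at 0, fully open at -1), set as the call begins (left out, the last holds). The fingers move at their own pace and stop on an object; "squeeze" is the grip in N (left out, the last holds). Time passes only in rows, so rows that do not move let the fingers close. It gives the time, the measured TCP pose, the force, the opening and the grip force at its end, in the units of the state.
- arm.observe(): the state, without advancing time (a new reading comes with each control period).
- arm.get_image(name): name is "side" or "top" or "wrist"; returns the picture (400x640x3 uint8, red, green, blue); there is no depth.
- arm.calibration(name): a dict with "K" (3x3 intrinsics, pixels), "T" (4x4, takes a point from camera to world coordinates). Camera axes: x right, y down, z forward; pixel columns grow to the right and rows downward; lengths in m; the calibration is good to about 2 mm. The wrist camera is an equidistant fisheye: a pixel r from the principal point sees the ray r / f radians off the axis. A picture is of the moment at which its call begins: read the wrist's pose just before it. calibration takes no time and is no camera call; for the wrist camera it gives the pose at the moment of the call.
- arm.sign_off(): hands the job in; it is judged then, once.
Trained networks look in the newest picture that a camera, given by its name, has taken for a name from the list of things; names that differ only in an ending like _2 or _b are one class to them, and where a whole thing is asked for, a point or a joint stands for the part that bears it (a point fixed in the world has none). Each returns a list of dicts, best first, with "conf" (0 to 1); they miss things now and then, are a little off and sometimes report something else, mostly with a low value. They report only what shows in the picture. A call takes as long as a camera call. They do not tell look-alikes from the thing itself.
- arm.look_for(camera, query): "point" ([column, row] as shares, 0 to 1, of the picture: columns of its width, rows of its height, amid what is visible of it).
- arm.regions_of(camera, query): "region" (400x640 bool, what is visible of it) and "point" ([column, row] as shares, 0 to 1, of the picture: columns of its width, rows of its height, amid what is visible of it).
- arm.place_of(camera, query): "point" ([column, row] as shares, 0 to 1, of the picture: columns of its width, rows of its height: a listed point, or the origin of a listed thing).
The state is a dict: "clock": time; "joints": joint angles; "dq": joint speeds; "joint_efforts": joint torques, N m; "position": TCP position; "ee_rot": TCP orientation; "force": force on the tool from outside, world axes, zero at the start; "ft_torque": the same for the moment, N m; "width": opening from 0.0 (shut) to 1.0 (fully open); "gripper_force": force on a finger pad.
Only numpy, scipy, OpenCV 4.12 (cv2) and the standard library are available. Lean on these libraries where they do the work, as an engineer would, in place of code of your own. Each camera call takes 0.05 s, during which the arm holds its last target. There are 200 camera calls.

## Task

The glue on the two cardboard house walls has dried. Take the press stack apart from the top down, one thing at a time: stand the steel weight in the middle of the round cork coaster, lay the wooden block on its wooden rest in the middle between the two strips, then lay the two-window wall and last the three-window wall flat on the pattern card that shows the same windows, matching its drawn outline (either way round). Set everything down gently without dropping it, leave it where it belongs, and do not knock over the glue jar.

Things in the scene. Friction and masses are not known exactly. Their poses are not given: they have to be found in the camera images.
- weight: Plain steel pressing weight, about 300 g: a round body 36 mm across and 30 mm high with a round grip knob 20 mm across and 23 mm high on top (53 mm in all). Starts on top of the stack. Origin: centre of its underside, z up along its axis.
- block: Plain wooden pressing block, 40 mm (its x) by 76 mm (its y) by 20 mm high. Starts in the stack, under the weight and on the two-window wall. Origin: centre of its underside, z up.
- wall2: Model house wall of layered brown cardboard lying flat, 50 mm (its x) by 106 mm (its y) by 15 mm thick, with two window openings in a row along y; solid along both long edges. Starts in the stack under the block and on the three-window wall. Origin: centre of its underside, z up.
- wall3: Model house wall of layered brown cardboard lying flat, 60 mm (its x) by 136 mm (its y) by 15 mm thick, with three window openings in a row along y; solid along both long edges. Lowest of the stack, on a grey board mat 4 mm thick, 90 by 160 mm, fixed to the table. Origin: centre of its underside, z up.
- coaster: Round cork coaster, 80 mm across, 5 mm thick: the place of the weight. Fixed to the table. Origin: centre of its underside, on the table top; z up.
- rest: Light wooden rest for the block: a board 76 mm (its x) by 124 mm (its y), 6 mm thick, with a dark strip 10 mm wide and 8 mm high across each y end (102 mm clear between the strips, open along x). The block lies on the board in the middle between the strips, long side along y. Fixed to the table. Origin: centre of its underside, on the table top; z up.
- pattern2: White pattern card 74 mm (its x) by 130 mm (its y), 3 mm thick, on which the outline and the two windows of the two-window wall are drawn full size, centred, the long side along y. Fixed to the table. Origin: centre of its underside, on the table top; z up.
- pattern3: White pattern card 84 mm (its x) by 160 mm (its y), 3 mm thick, on which the outline and the three windows of the three-window wall are drawn full size, centred, the long side along y. Fixed to the table. Origin: centre of its underside, on the table top; z up.
- jar: Amber glue jar with a white lid, loose, 54 mm across and 66 mm high, standing among the things; to be left standing. Origin: centre of its underside, z up.
Not all that is in view belongs to the job. What is shaped like the wall2 but purple is not meant.

How it is judged:
By the outcome, as a careful person would: the job done as asked, in the order asked, and still so for the second after the job is handed in, with the robot touching nothing.
It also fails if it takes over 128 s, if anything falls off the work surface, if the arm or the gripper's body presses on something with over 40 N, if the wrist force passes 120 N, or if a joint passes its speed limit or range.

## Working session

There is one attempt and no reset: what is moved stays moved. The work goes in short steps, Python scripts to look and compute and a tool call to move; the robot and the scene stay as the last step left them, time stands still between calls to the robot, and variables do not carry over. Pictures are saved under pics/ and viewed, at most 14 in all, crops included, and the job is handed in when it is done.

Besides the shell and the picture viewer there is one more tool, called after ">>>" as name(argument=value, ...), one argument or row to a line, values as JSON. move_arm: Moves the arm, as the interface text tells. Scaled input: -1 to 1 covers 1000 mm each way for a shift and pi/2 rad each way for a turn. Its arguments: {"type":"object","properties":{"motion":{"type":"array","items":{"type":"object","properties":{"tx":{"type":"number"},"ty":{"type":"number"},"tz":{"type":"number"},"twist":{"type":"number"}}}},"gripper":{"type":"number"},"squeeze":{"type":"number"}},"required":["motion"]}

```bash
mkdir -p pics; ls; cat > h.py <<'E'
import numpy as np,cv2
from cell import arm
from scipy.spatial.transform import Rotation as R
def save(cam,name):
    im=arm.get_image(cam); cv2.imwrite('pics/'+name+'.png',im[:,:,::-1]); return im
def ray(cam,px,cal=None):
    c=cal or arm.calibration(cam);K=np.array(c['K']);T=np.array(c['T'])
    x=(px[0]-K[0,2])/K[0,0];y=(px[1]-K[1,2])/K[1,1]
    if cam=='wrist':
        r=np.hypot(x,y);d=np.array([x*np.sinc(r/np.pi),y*np.sinc(r/np.pi),np.cos(r)])
    else: d=np.array([x,y,1.])
    return T[:3,3],T[:3,:3]@d
def atz(cam,px,z,cal=None):
    o,d=ray(cam,px,cal);return o+d*(z-o[2])/d[2]
E
python3 - <<'E'
from h import *
save('top','t0');save('side','s0')
s=arm.observe();print({k:np.round(v,3).tolist() for k,v in s.items()})
print(R.from_rotvec(s['ee_rot']).as_matrix().round(3))
for n,z in dict(weight=.1,block=.06,wall2=.034,wall3=.019,coaster=.005,rest=.006,pattern2=.003,pattern3=.003,jar=.066).items():
    for q in arm.look_for('top',n)[:3]:
        p=np.array(q['point'])*[640,400];print(n,round(q['conf'],2),p.round(0),atz('top',p,z).round(3))
print(arm.calibration('top'))
E
```

```text
pics
{'clock': 0.1, 'joints': [1.092, 0.435, 0.025, 1.574, -0.012, 1.134, -0.075], 'dq': [-0.001, -0.003, 0.001, -0.002, -0.002, -0.001, 0.001], 'joint_efforts': [0.003, -66.912, 0.988, -31.514, -0.061, 0.038, 0.0], 'position': [0.229, -0.581, 0.226], 'ee_rot': [-3.085, -0.586, 0.001], 'force': [-0.133, -0.294, 0.721], 'ft_torque': [0.025, -0.034, -0.046], 'gripper_force': 0.0, 'width': 1.0}
[[ 0.93   0.367 -0.001]
 [ 0.367 -0.93   0.001]
 [-0.    -0.001 -1.   ]]
weight 0.5 [397. 166.] [ 0.615 -0.257  0.1  ]
block 0.82 [388. 172.] [ 0.609 -0.246  0.06 ]
wall2 0.97 [384. 187.] [ 0.577 -0.24   0.034]
wall2 0.82 [389. 183.] [ 0.587 -0.252  0.034]
wall2 0.74 [430. 279.] [ 0.37  -0.345  0.034]
wall3 0.97 [384. 187.] [ 0.579 -0.243  0.019]
wall3 0.82 [389. 183.] [ 0.589 -0.255  0.019]
wall3 0.74 [430. 279.] [ 0.369 -0.349  0.019]
coaster 0.78 [279. 181.] [0.59  0.009 0.005]
rest 0.56 [212. 239.] [0.446 0.163 0.006]
pattern2 0.85 [166. 170.] [0.61  0.287 0.003]
pattern2 0.78 [356. 239.] [ 0.456 -0.181  0.003]
pattern3 0.85 [166. 170.] [0.61  0.287 0.003]
pattern3 0.78 [356. 239.] [ 0.456 -0.181  0.003]
jar 0.92 [278. 240.] [0.446 0.001 0.066]
{'K': array([[404.70179375,   0.        , 312.03753178],
       [  0.        , 404.70179375, 195.41017646],
       [  0.        ,   0.        ,   1.        ]]), 'T': array([[ 0.0273527 , -0.991479  ,  0.12736254,  0.43294292],
       [-0.99956863, -0.02576508,  0.01409655, -0.08605597],
       [-0.01069493, -0.12769318, -0.99175605,  0.9725732 ],
       [ 0.        ,  0.        ,  0.        ,  1.        ]])}
```

View pics/t0.png

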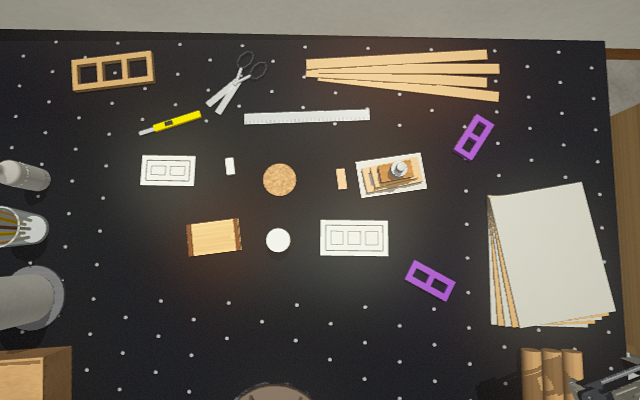

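View pics/s0.png

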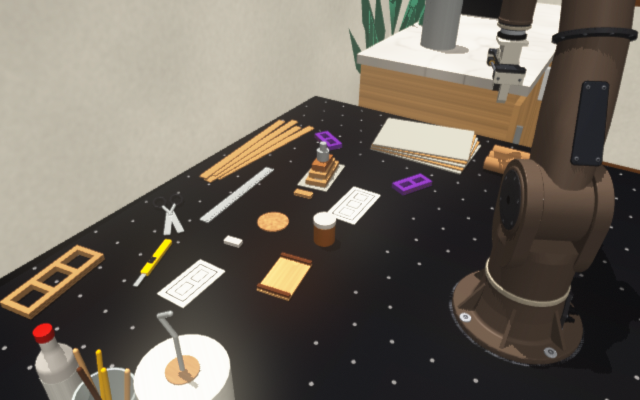

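The top view shows the stack at (391,173), coaster at (279,180), two-window card at (167,170), three-window card at (354,238), rest at (214,238) and jar at (278,240). The brown stack walls are the ones meant. The purple pieces at (474,137) and (430,280) are look-alikes, and the big cardboard piece at (113,71) is not in the stack.

```bash
python3 - <<'E'
from h import *
im=save('top','t1');c=arm.calibration('top')
cv2.imwrite('pics/t1c.png',cv2.resize(im[130:225,330:450,::-1],None,fx=6,fy=6,interpolation=cv2.INTER_CUBIC))
gt=dict(coaster=(279,180,.005),rest=(214,238,.006),pattern2=(167,170,.003),pattern3=(354,238,.003),jar=(278,240,.066),weight=(400,168,.1),block=(395,172,.058),wall2=(388,177,.034),wall3=(383,180,.019))
for n,(u,v,z) in gt.items():
    for q in arm.regions_of('top',n)[:3]:
        m=q['region'].astype(np.uint8);cs,_=cv2.findContours(m,cv2.RETR_EXTERNAL,cv2.CHAIN_APPROX_NONE)
        k=max(cs,key=cv2.contourArea).reshape(-1,2)
        if np.hypot(*(k.mean(0)-[u,v]))>25: continue
        w=np.array([atz('top',p,z,c)[:2] for p in k]).astype(np.float32)*1000
        (cx,cy),(a,b),t=cv2.minAreaRect(w)
        long=t if a>b else t+90
        print(n,round(q['conf'],2),k.mean(0).round(),'ctr',round(cx,1),round(cy,1),'size',round(a),round(b),'long dir deg',round((long+90)%180-90,1))
E
```

```text
coaster 0.65 [280. 179.] ctr 594.3 6.5 size 76 78 long dir deg -88.5
rest 0.83 [214. 237.] ctr 450.4 159.3 size 79 127 long dir deg -80.5
pattern2 0.81 [168. 170.] ctr 610.2 280.6 size 74 132 long dir deg -89.9
pattern3 0.96 [354. 238.] ctr 458.2 -175.8 size 85 159 long dir deg -88.6
jar 0.97 [279. 239.] ctr 448.0 -1.4 size 54 53 long dir deg 28.2
weight 0.52 [398. 169.] ctr 607.6 -260.6 size 32 38 long dir deg -43.8
block 0.73 [386. 173.] ctr 606.6 -240.2 size 43 34 long dir deg 14.9
wall2 0.72 [393. 179.] ctr 606.5 -259.9 size 62 136 long dir deg -77.1
wall3 0.72 [393. 179.] ctr 609.3 -262.7 size 63 138 long dir deg -77.1
```

View pics/t1c.png

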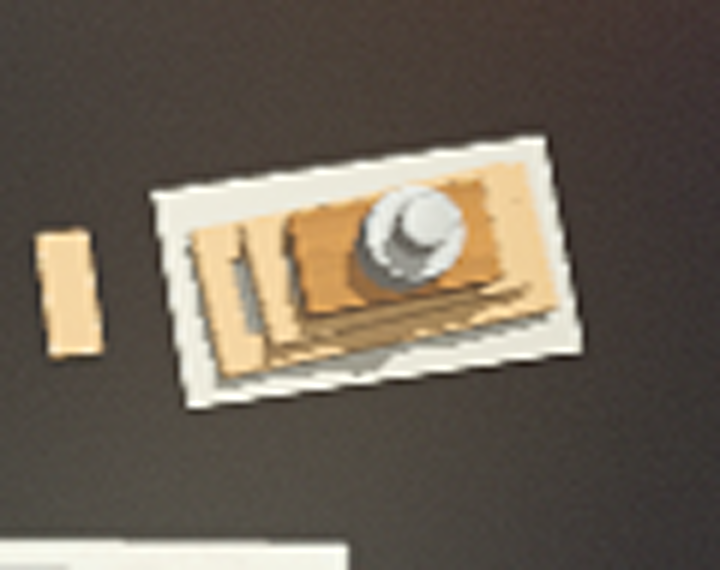

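The crop shows the weight's knob at about (401,166), on the block, on the brown walls, on the mat, with the stack's long axis tilted about 13°. First I turn the tool so it closes across the stack's short side, then go there.

>>> move_arm(
  motion=[
    {"twist":-0.09},
    {"twist":-0.09},
    {"twist":-0.09},
    {"twist":-0.09},
    {"twist":-0.09},
    {"twist":-0.09},
    {"twist":-0.09},
    {"twist":-0.09},
    {"twist":-0.09},
    {"twist":-0.09},
  ],
  gripper=-1,
)

```text
invalid input
```

>>> move_arm(
  motion=[
    {"tx":0.019,"ty":0.0365},
    {"tx":0.019,"ty":0.0365},
    {"tx":0.019,"ty":0.0365},
    {"tx":0.019,"ty":0.0365},
    {"tx":0.019,"ty":0.0365},
    {"tx":0.019,"ty":0.0365},
    {"tx":0.019,"ty":0.0365},
    {"tx":0.019,"ty":0.0365},
    {"tx":0.019,"ty":0.0365},
    {"tx":0.019,"ty":0.0365},
    {"tx":0.019,"ty":0.0365},
    {"tx":0.019,"ty":0.0365},
  ],
)

```text
invalid input
```

```bash
cat >> h.py <<'E'
def st():
    s=arm.observe();M=R.from_rotvec(s['ee_rot']).as_matrix();yaw=np.degrees(np.arctan2(M[1,1],M[0,1]))
    print('t',round(s['clock'],2),'pos mm',(np.array(s['position'])*1000).round(1),'yaw_y',round(yaw,2),'tilt',M[:2,2].round(4),'w',round(s['width']*92,1),'gf',round(s['gripper_force'],1),'F',np.round(s['force'],1),'j',np.round(s['joints'],2))
    return s,yaw
def go(x,y,z,yaw):
    "tool-frame displacement to world target in mm; z TCP; yaw of tool y deg"
    s,a=st();p=np.array(s['position'])*1000;M=R.from_rotvec(s['ee_rot']).as_matrix()
    d=M.T@(np.array([x,y,z])-p);tw=-((yaw-a+90)%180-90)
    print('tool shift mm (before turn)',d.round(1),'twist deg',round(tw,2),'norm',round(tw/90,4))
    a=np.radians(yaw);e=np.array([x,y,z])-p;print('shift if turned first: tx %.1f ty %.1f tz %.1f'%(-e[0]*np.sin(a)+e[1]*np.cos(a),e[0]*np.cos(a)+e[1]*np.sin(a),-e[2]))
E
python3 - <<'E'
from h import *
st();save('wrist','w0')
c=arm.calibration('wrist');print(c)
for n,z in dict(weight=.08,block=.054,wall2=.034,wall3=.019,pattern3=.003).items():
    for q in arm.place_of('wrist',n)[:2]:
        p=np.array(q['point'])*[640,400];print(n,round(q['conf'],2),p.round(0),atz('wrist',p,z-.0,c).round(4))
E
```

```text
t 1.05 pos mm [ 229.3 -581.4  226.7] yaw_y -68.48 tilt [-0. -0.] w 92.0 gf 0.0 F [-0.   0.3 -0.6] j [ 1.09  0.43  0.03  1.57 -0.01  1.13 -0.08]
{'K': array([[309.70691629,   0.        , 319.25588829],
       [  0.        , 309.70691629, 199.03564215],
       [  0.        ,   0.        ,   1.        ]]), 'T': array([[ 3.65524005e-01, -8.99096520e-01, -2.40868533e-01,
         2.94416281e-01],
       [-9.30801783e-01, -3.53210452e-01, -9.40766607e-02,
        -5.55208394e-01],
       [-4.93285377e-04,  2.58588138e-01, -9.65987542e-01,
         3.85768090e-01],
       [ 0.00000000e+00,  0.00000000e+00,  0.00000000e+00,
         1.00000000e+00]])}
wall2 0.6 [189.  17.] [ 0.3603 -0.3601  0.034 ]
wall3 0.6 [189.  17.] [ 0.3631 -0.3518  0.019 ]
```

View pics/w0.png

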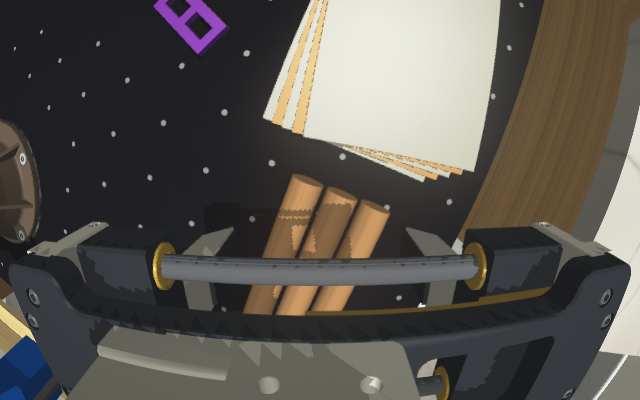

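The arm has not moved: the wrist view shows only the cork rolls at (300,240) and paper at (400,80). The rows seem to need all four keys.

>>> move_arm(
  motion=[
    {"tx":0,"ty":0,"tz":0,"twist":-0.09},
    {"tx":0,"ty":0,"tz":0,"twist":-0.09},
    {"tx":0,"ty":0,"tz":0,"twist":-0.09},
    {"tx":0,"ty":0,"tz":0,"twist":-0.09},
    {"tx":0,"ty":0,"tz":0,"twist":-0.09},
    {"tx":0,"ty":0,"tz":0,"twist":-0.09},
    {"tx":0,"ty":0,"tz":0,"twist":-0.09},
    {"tx":0,"ty":0,"tz":0,"twist":-0.09},
    {"tx":0,"ty":0,"tz":0,"twist":-0.09},
    {"tx":0,"ty":0,"tz":0,"twist":-0.09},
  ],
  gripper=-1,
  squeeze=20,
)

```text
clock: 2.35
position: [0.2293, -0.5814, 0.2267]
ee_rot: [-1.959, -2.456, 0.0]
force: [-0.1, 0.3, -0.3]
width: 0.998
gripper_force: 0.0
```

>>> move_arm(
  motion=[
    {"tx":0.019,"ty":0.0365,"tz":0,"twist":0},
    {"tx":0.019,"ty":0.0365,"tz":0,"twist":0},
    {"tx":0.019,"ty":0.0365,"tz":0,"twist":0},
    {"tx":0.019,"ty":0.0365,"tz":0,"twist":0},
    {"tx":0.019,"ty":0.0365,"tz":0,"twist":0},
    {"tx":0.019,"ty":0.0365,"tz":0,"twist":0},
    {"tx":0.019,"ty":0.0365,"tz":0,"twist":0},
    {"tx":0.019,"ty":0.0365,"tz":0,"twist":0},
    {"tx":0.019,"ty":0.0365,"tz":0,"twist":0},
    {"tx":0.019,"ty":0.0365,"tz":0,"twist":0},
    {"tx":0.019,"ty":0.0365,"tz":0,"twist":0},
    {"tx":0.019,"ty":0.0365,"tz":0,"twist":0},
  ],
)

```text
clock: 3.55
position: [0.6086, -0.2628, 0.2268]
ee_rot: [1.966, 2.45, -0.0]
force: [0.2, -0.7, 0.2]
width: 1.002
gripper_force: 0.0
```

```bash
python3 - <<'E'
from h import *
st();save('wrist','w1')
c=arm.calibration('wrist');print(c['T'].round(3))
for n,z in dict(weight=.054,block=.034,wall2=.019,wall3=.004,pattern3=.0).items():
    for q in arm.place_of('wrist',n)[:2]:
        p=np.array(q['point'])*[640,400];print(n,round(q['conf'],2),p.round(0),atz('wrist',p,z-.0,c).round(4))
E
```

```text
t 3.55 pos mm [ 608.6 -262.8  226.8] yaw_y 12.51 tilt [ 0.0001 -0.0003] w 92.2 gf 0.0 F [ 0.2 -0.7  0.2] j [ 0.57  0.53 -0.38  1.44  0.2   1.21  0.38]
[[ 0.975  0.214  0.062  0.598]
 [ 0.223 -0.943 -0.247 -0.187]
 [ 0.005  0.255 -0.967  0.386]
 [ 0.     0.     0.     1.   ]]
weight 0.95 [328. 182.] [ 0.624  -0.2516  0.054 ]
block 0.66 [217.  81.] [ 0.4735 -0.1656  0.034 ]
block 0.62 [327. 180.] [ 0.6247 -0.2525  0.034 ]
wall2 0.9 [360. 308.] [ 0.7144 -0.4245  0.019 ]
wall2 0.86 [142. 196.] [ 0.383  -0.3309  0.019 ]
wall3 0.9 [360. 308.] [ 0.7191 -0.4342  0.004 ]
wall3 0.86 [142. 196.] [ 0.3742 -0.3368  0.004 ]
pattern3 0.66 [222.  82.] [ 0.4681 -0.1644  0.    ]
```

View pics/w1.png

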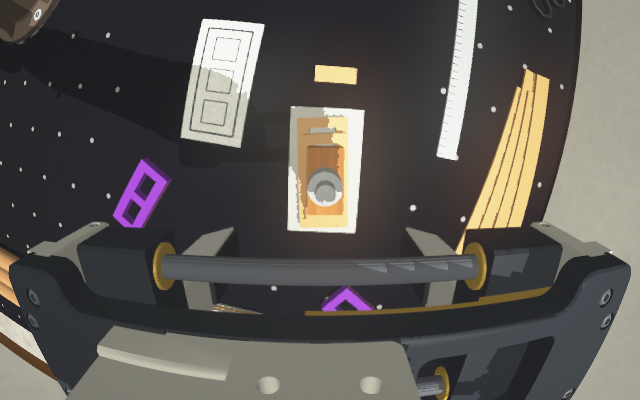

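The wrist view shows the stack at (325,170), weight at (325,187), two-window decoys at (142,195) and (347,300), and the three-window card at (222,82).

```bash
python3 - <<'E'
from h import *
im=cv2.imread('pics/w1.png');cv2.imwrite('pics/w1c.png',cv2.resize(im[95:240,270:390],None,fx=5,fy=5,interpolation=cv2.INTER_CUBIC)[:600])
for z in(.107,.084):
  print(atz('wrist',(325,190),z).round(4))
q=arm.regions_of('wrist','weight')[0]['region'];v,u=np.nonzero(q);print(u.min(),u.max(),v.min(),v.max())
E
```

```text
[ 0.6113 -0.2599  0.107 ]
[ 0.6129 -0.2651  0.084 ]
308 341 167 206
```

View pics/w1c.png

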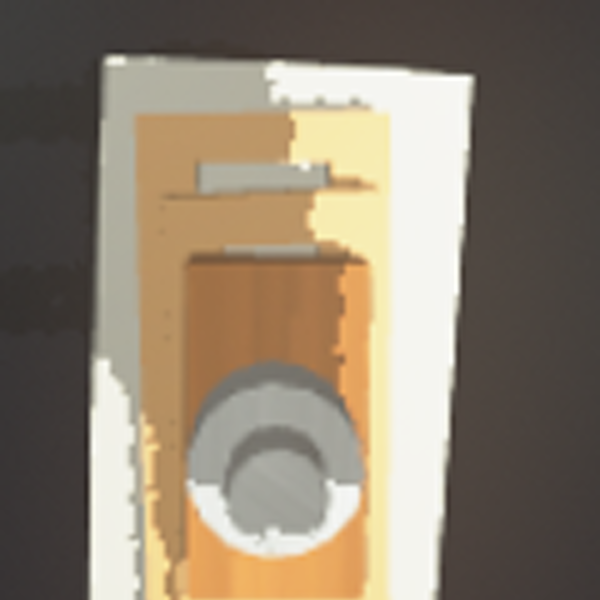

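```bash
python3 - <<'E'
from h import *
c=arm.calibration('wrist')
A=lambda u,v,z:atz('wrist',(270+u/5,95+v/5),z/1000,c)[:2]*1000
print('knob',A(278,495,107).round(1),'body',A(274,470,84).round(1))
for n,l,r,z,L,W in(('block',(187,262),(370,262),54,76,40),('wall2',(163,195),(378,188),34,106,50),('wall3',(135,113),(390,113),19,136,60)):
    a,b=A(*l,z),A(*r,z);d=b-a;m=(a+b)/2;w=np.hypot(*d);yaw=np.degrees(np.arctan2(d[1],d[0]))
    n_=np.array([d[1],-d[0]])/w;print(n,'w',w.round(1),'yaw',yaw.round(1),'mid',m.round(1),'ctr',(m+n_*L/2).round(1))
# mat
for p in((103,60),(473,75)):print(A(*p,4).round(1))
import itertools
P=[atz('wrist',p,.003,c)[:2]*1000 for p in((204,19),(264,25),(241,148),(181,138))];print('pat3',np.mean(P,0).round(1),[q.round(0) for q in P])
go(611.5,-263,150,12.5)
E
```

```text
knob [ 612.6 -263.9] body [ 612.4 -264.6]
block w 39.3 yaw 12.5 mid [ 605.4 -226.3] ctr [ 613.6 -263.4]
wall2 w 48.6 yaw 14.3 mid [ 601.  -212.7] ctr [ 614.1 -264. ]
wall3 w 59.8 yaw 12.4 mid [ 595.5 -195.5] ctr [ 610.1 -261.9]
[ 554.9 -190.9]
[ 643.9 -174.8]
pat3 [ 459.5 -173.8] [array([417., -94.]), array([499., -94.]), array([ 503., -253.]), array([ 418., -255.])]
t 3.9 pos mm [ 606.5 -265.5  226.7] yaw_y 12.4 tilt [-0.0007 -0.001 ] w 91.9 gf 0.0 F [-0.6 -0.6  0.2] j [ 0.57  0.53 -0.38  1.45  0.2   1.21  0.38]
tool shift mm (before turn) [ 1.4  5.5 76.7] twist deg -0.1 norm -0.0011
shift if turned first: tx 1.4 ty 5.5 tz 76.7
```

>>> move_arm(
  motion=[
    {"tx":0,"ty":0.005,"tz":0.03,"twist":0},
    {"tx":0,"ty":0,"tz":0.04,"twist":0},
    {"tx":0,"ty":0,"tz":0.04,"twist":0},
    {"tx":0,"ty":0,"tz":0.03,"twist":0},
    {"tx":0,"ty":0,"tz":0.015,"twist":0},
    {"tx":0,"ty":0,"tz":0.01,"twist":0},
    {"tx":0,"ty":0,"tz":0,"twist":0},
    {"tx":0,"ty":0,"tz":0,"twist":0},
  ],
)

```text
clock: 4.7
position: [0.6132, -0.2632, 0.0632]
ee_rot: [1.965, 2.449, 0.001]
force: [0.4, 0.5, -0.1]
width: 0.999
gripper_force: 0.0
```

>>> move_arm(
  motion=[
    {"tx":0,"ty":0,"tz":0,"twist":0},
    {"tx":0,"ty":0,"tz":0,"twist":0},
    {"tx":0,"ty":0,"tz":0,"twist":0},
    {"tx":0,"ty":0,"tz":0,"twist":0},
    {"tx":0,"ty":0,"tz":0,"twist":0},
    {"tx":0,"ty":0,"tz":0,"twist":0},
    {"tx":0,"ty":0,"tz":0,"twist":0},
    {"tx":0,"ty":0,"tz":0,"twist":0},
  ],
  gripper=1,
  squeeze=25,
)

```text
clock: 5.5
position: [0.6126, -0.2627, 0.0617]
ee_rot: [1.966, 2.45, 0.0]
force: [1.0, -0.4, 0.7]
width: 0.383
gripper_force: 25.0
```

>>> move_arm(
  motion=[
    {"tx":0,"ty":0,"tz":-0.01,"twist":0},
    {"tx":0,"ty":0,"tz":-0.03,"twist":0},
    {"tx":0,"ty":0,"tz":-0.03,"twist":0},
    {"tx":0,"ty":0,"tz":-0.02,"twist":0},
    {"tx":0.02,"ty":0.003,"tz":0,"twist":0},
    {"tx":0.035,"ty":0.004,"tz":0,"twist":0},
    {"tx":0.04,"ty":0.005,"tz":0,"twist":0},
    {"tx":0.04,"ty":0.005,"tz":0,"twist":0},
    {"tx":0.035,"ty":0.004,"tz":0,"twist":0},
    {"tx":0.02,"ty":0.003,"tz":0,"twist":0},
    {"tx":0,"ty":0,"tz":0,"twist":0},
    {"tx":0,"ty":0,"tz":0,"twist":0},
  ],
)

```text
clock: 6.7
position: [0.5945, -0.072, 0.1521]
ee_rot: [1.964, 2.451, -0.001]
force: [0.4, -0.5, -2.4]
width: 0.387
gripper_force: 25.0
```

```bash
cat >> h.py <<'E'
def reg(cam,n,near,z,tol=40):
    "outline of a thing at height z: rect or circle in world mm"
    c=arm.calibration(cam)
    for q in arm.regions_of(cam,n):
        m=q['region'].astype(np.uint8);cs,_=cv2.findContours(m,cv2.RETR_EXTERNAL,cv2.CHAIN_APPROX_NONE)
        k=max(cs,key=cv2.contourArea).reshape(-1,2)
        w=(np.array([atz(cam,p,z,c)[:2] for p in k])*1000).astype(np.float32)
        (cx,cy),(a,b),t=cv2.minAreaRect(w)
        if np.hypot(cx-near[0],cy-near[1])>tol: continue
        l=t if a>b else t+90
        e=cv2.fitEllipse(w)
        print(n,'conf',round(q['conf'],2),'px',k.mean(0).round(),'box',k.min(0),k.max(0),'ctr',round(cx,1),round(cy,1),'size',round(a,1),round(b,1),'long',round((l+90)%180-90,1),'ell',np.round(e[0],1),np.round(e[1],1))
        return
    print(n,'none')
E
python3 - <<'E'
from h import *
st();save('wrist','w2');reg('wrist','coaster',(594,6),.005)
reg('wrist','weight',(600,-80),.08,200);reg('wrist','rest',(450,159),.006);reg('wrist','pattern3',(458,-175),.003);reg('wrist','pattern2',(610,281),.003)
E
```

```text
t 6.7 pos mm [594.5 -72.  152.1] yaw_y 12.58 tilt [-0.     -0.0005] w 35.6 gf 25.0 F [ 0.4 -0.5 -2.4] j [ 0.32  0.5  -0.41  1.7   0.23  0.99  0.04]
coaster conf 0.82 px [339. 107.] box [299  67] [379 146] ctr 596.6 11.0 size 78.7 78.8 long -77.0 ell [596.4  11. ] [78.4 78.9]
weight conf 0.94 px [319. 240.] box [284 213] [354 257] ctr 599.5 -95.2 size 57.7 38.3 long 12.4 ell [599.7 -97.9] [41.1 58.7]
rest none
pattern3 none
pattern2 none
```

View pics/w2.png

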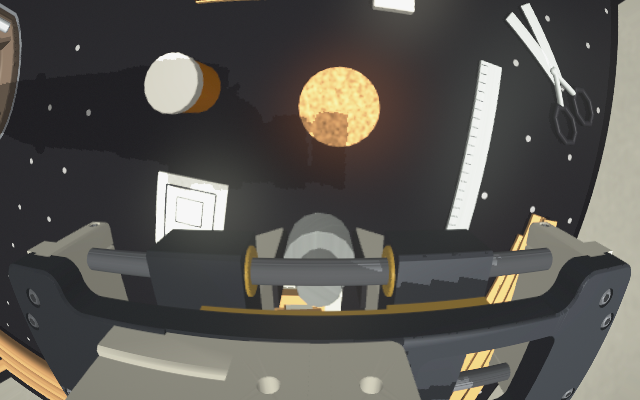

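The coaster shows at (339,107) and the jar at (180,83), standing clear. The weight is held at (319,240).

>>> move_arm(
  motion=[
    {"tx":0.03,"ty":0.007,"tz":0,"twist":0},
    {"tx":0.03,"ty":0.007,"tz":0.02,"twist":0},
    {"tx":0.02,"ty":0.005,"tz":0.03,"twist":0},
    {"tx":0,"ty":0,"tz":0.035,"twist":0},
    {"tx":0,"ty":0,"tz":0.025,"twist":0},
    {"tx":0,"ty":0,"tz":0.015,"twist":0},
    {"tx":0,"ty":0,"tz":0.005,"twist":0},
    {"tx":0,"ty":0,"tz":0.003,"twist":0},
    {"tx":0,"ty":0,"tz":0.002,"twist":0},
    {"tx":0,"ty":0,"tz":0.002,"twist":0},
    {"tx":0,"ty":0,"tz":0,"twist":0},
    {"tx":0,"ty":0,"tz":0,"twist":0},
  ],
)

```text
clock: 8.2
position: [0.5961, 0.0101, 0.0153]
ee_rot: [1.966, 2.45, 0.001]
force: [-0.2, -0.1, -2.7]
width: 0.384
gripper_force: 25.0
```

>>> move_arm(
  motion=[
    {"tx":0,"ty":0,"tz":0.001,"twist":0},
    {"tx":0,"ty":0,"tz":0.001,"twist":0},
    {"tx":0,"ty":0,"tz":0,"twist":0},
  ],
)

```text
clock: 8.5
position: [0.5958, 0.0102, 0.0127]
ee_rot: [1.966, 2.451, 0.0]
force: [0.2, 0.7, -2.3]
width: 0.383
gripper_force: 25.0
```

>>> move_arm(
  motion=[
    {"tx":0,"ty":0,"tz":0.001,"twist":0},
    {"tx":0,"ty":0,"tz":0,"twist":0},
  ],
)

```text
clock: 8.7
position: [0.5959, 0.0101, 0.0126]
ee_rot: [1.966, 2.45, -0.0]
force: [-3.1, -0.7, 8.5]
width: 0.385
gripper_force: 25.0
```

>>> move_arm(
  motion=[
    {"tx":0,"ty":0,"tz":0,"twist":0},
    {"tx":0,"ty":0,"tz":0,"twist":0},
    {"tx":0,"ty":0,"tz":0,"twist":0},
    {"tx":0,"ty":0,"tz":0,"twist":0},
    {"tx":0,"ty":0,"tz":0,"twist":0},
    {"tx":0,"ty":0,"tz":0,"twist":0},
  ],
  gripper=-1,
)

```text
clock: 9.3
position: [0.5957, 0.0102, 0.0116]
ee_rot: [-1.966, -2.451, 0.0]
force: [-0.8, 0.2, 1.0]
width: 0.856
gripper_force: 0.0
```

>>> move_arm(
  motion=[
    {"tx":0,"ty":0,"tz":-0.01,"twist":0},
    {"tx":0,"ty":0,"tz":-0.03,"twist":0},
    {"tx":0,"ty":0,"tz":-0.04,"twist":0},
    {"tx":0,"ty":0,"tz":-0.04,"twist":0},
    {"tx":-0.04,"ty":-0.006,"tz":-0.02,"twist":0},
    {"tx":-0.04,"ty":-0.006,"tz":0,"twist":0},
    {"tx":-0.04,"ty":-0.006,"tz":0,"twist":0},
    {"tx":-0.04,"ty":-0.006,"tz":0,"twist":0},
    {"tx":-0.04,"ty":-0.006,"tz":0,"twist":0},
    {"tx":-0.04,"ty":-0.006,"tz":0,"twist":0},
    {"tx":-0.03,"ty":-0.006,"tz":0,"twist":0},
    {"tx":0,"ty":0,"tz":0,"twist":0},
  ],
)

```text
clock: 10.5
position: [0.612, -0.2695, 0.152]
ee_rot: [1.974, 2.442, -0.005]
force: [0.8, -0.8, -0.6]
width: 1.001
gripper_force: 0.0
```

```bash
python3 - <<'E'
from h import *
st();im=save('wrist','w3')
cv2.imwrite('pics/w3c.png',cv2.resize(im[90:250,260:400,::-1],None,fx=3.75,fy=3.75,interpolation=cv2.INTER_CUBIC))
reg('wrist','block',(612,-262),.054);reg('wrist','wall2',(612,-262),.034);reg('wrist','wall3',(612,-262),.019)
reg('top','coaster',(594,6),.005);reg('top','weight',(594,6),.035)
E
```

```text
t 10.5 pos mm [ 612.  -269.5  152. ] yaw_y 12.09 tilt [-0.0005 -0.0034] w 92.1 gf 0.0 F [ 0.8 -0.8 -0.6] j [ 0.57  0.6  -0.37  1.52  0.24  1.07  0.35]
block conf 0.92 px [325. 188.] box [300 144] [348 232] ctr 615.3 -255.3 size 40.3 77.2 long -76.8 ell [ 615.5 -255.5] [44.2 93.1]
wall2 conf 0.92 px [312. 174.] box [288 109] [353 246] ctr 612.1 -249.4 size 58.0 130.0 long -77.2 ell [ 615.  -249.2] [ 66.3 144.1]
wall3 conf 0.92 px [312. 174.] box [288 109] [353 246] ctr 613.2 -250.7 size 61.1 137.1 long -77.1 ell [ 616.3 -250.6] [ 69.9 152. ]
coaster conf 0.65 px [280. 179.] box [264 164] [296 195] ctr 594.3 6.5 size 76.2 77.9 long -88.5 ell [594.7   6.9] [76.9 77.7]
weight none
```

View pics/w3c.png

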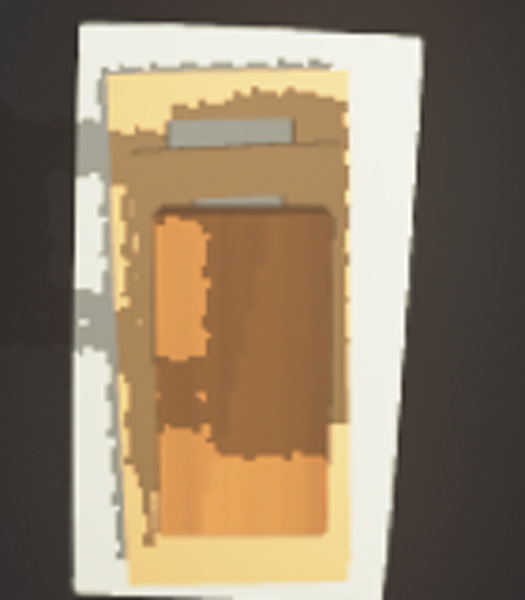

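The block shows clearly on wall2. That picture was taken while the arm was still settling, so I take one settled reading.

```bash
python3 - <<'E'
from h import *
st();save('wrist','w4');st()
reg('wrist','block',(612,-262),.054);reg('wrist','wall3',(612,-262),.019)
go(613.5,-262.5,152,13)
E
```

```text
t 10.8 pos mm [ 613.7 -260.7  152.1] yaw_y 12.66 tilt [0.0004 0.0006] w 91.8 gf 0.0 F [-0.1  0.8 -0.3] j [ 0.56  0.6  -0.38  1.52  0.24  1.06  0.35]
t 10.85 pos mm [ 613.7 -260.9  152.1] yaw_y 12.65 tilt [0.0003 0.0004] w 92.2 gf 0.0 F [ 0.2  0.  -0.6] j [ 0.56  0.6  -0.38  1.52  0.24  1.06  0.35]
block none
wall3 conf 0.87 px [313. 181.] box [285 118] [349 253] ctr 612.3 -259.7 size 60.7 136.5 long -76.6 ell [ 613.9 -260.3] [ 66.6 155.4]
t 10.95 pos mm [ 613.6 -261.5  152. ] yaw_y 12.61 tilt [0.0002 0.0001] w 92.0 gf 0.0 F [ 0.  -0.1 -0.3] j [ 0.56  0.6  -0.38  1.52  0.24  1.06  0.35]
tool shift mm (before turn) [-1.  -0.3 -0. ] twist deg -0.39 norm -0.0043
shift if turned first: tx -1.0 ty -0.3 tz -0.0
```

>>> move_arm(
  motion=[
    {"tx":-0.001,"ty":0,"tz":0.03,"twist":-0.004},
    {"tx":0,"ty":0,"tz":0.04,"twist":0},
    {"tx":0,"ty":0,"tz":0.025,"twist":0},
    {"tx":0,"ty":0,"tz":0.012,"twist":0},
    {"tx":0,"ty":0,"tz":0.005,"twist":0},
    {"tx":0,"ty":0,"tz":0.002,"twist":0},
    {"tx":0,"ty":0,"tz":0,"twist":0},
    {"tx":0,"ty":0,"tz":0,"twist":0},
  ],
)

```text
clock: 11.75
position: [0.6144, -0.2637, 0.0391]
ee_rot: [1.957, 2.455, 0.001]
force: [0.3, -0.1, 0.1]
width: 0.998
gripper_force: 0.0
```

>>> move_arm(
  motion=[
    {"tx":0,"ty":0,"tz":0,"twist":0},
    {"tx":0,"ty":0,"tz":0,"twist":0},
    {"tx":0,"ty":0,"tz":0,"twist":0},
    {"tx":0,"ty":0,"tz":0,"twist":0},
    {"tx":0,"ty":0,"tz":0,"twist":0},
    {"tx":0,"ty":0,"tz":0,"twist":0},
    {"tx":0,"ty":0,"tz":0,"twist":0},
    {"tx":0,"ty":0,"tz":0,"twist":0},
  ],
  gripper=1,
  squeeze=20,
)

```text
clock: 12.55
position: [0.6136, -0.2635, 0.0377]
ee_rot: [1.958, 2.457, 0.0]
force: [-0.5, -0.3, -0.1]
width: 0.431
gripper_force: 20.0
```

>>> move_arm(
  motion=[
    {"tx":0,"ty":0,"tz":-0.01,"twist":0},
    {"tx":0,"ty":0,"tz":-0.025,"twist":0},
    {"tx":0,"ty":0,"tz":-0.035,"twist":0},
    {"tx":0,"ty":0,"tz":-0.03,"twist":0},
    {"tx":0.02,"ty":-0.004,"tz":0,"twist":0},
    {"tx":0.03,"ty":-0.006,"tz":0,"twist":0},
    {"tx":0.04,"ty":-0.01,"tz":0,"twist":0},
    {"tx":0.04,"ty":-0.01,"tz":0,"twist":0},
    {"tx":0.04,"ty":-0.01,"tz":0,"twist":0},
    {"tx":0.04,"ty":-0.01,"tz":0,"twist":0},
    {"tx":0.04,"ty":-0.01,"tz":0,"twist":0},
    {"tx":0.04,"ty":-0.01,"tz":0,"twist":0},
  ],
)

```text
clock: 13.75
position: [0.4799, 0.0049, 0.1386]
ee_rot: [1.958, 2.456, 0.001]
force: [-0.3, -0.1, -0.3]
width: 0.436
gripper_force: 20.0
```

>>> move_arm(
  motion=[
    {"tx":0.04,"ty":-0.007,"tz":0,"twist":0},
    {"tx":0.02,"ty":-0.004,"tz":0,"twist":0},
    {"tx":0.01,"ty":-0.001,"tz":0,"twist":0},
    {"tx":0,"ty":0,"tz":0,"twist":0},
    {"tx":0,"ty":0,"tz":0,"twist":0},
    {"tx":0,"ty":0,"tz":0,"twist":0},
    {"tx":0,"ty":0,"tz":0,"twist":0},
    {"tx":0,"ty":0,"tz":0,"twist":0},
  ],
)

```text
clock: 14.55
position: [0.4536, 0.0684, 0.1376]
ee_rot: [-1.96, -2.455, 0.0]
force: [0.4, -0.2, -0.5]
width: 0.433
gripper_force: 20.0
```

```bash
python3 - <<'E'
from h import *
st();save('wrist','w5');st()
reg('wrist','rest',(452,159),.006);reg('wrist','rest',(452,159),.014);reg('wrist','block',(450,70),.155,90);reg('wrist','pattern2',(610,281),.003)
E
```

```text
t 14.55 pos mm [453.6  68.4 137.6] yaw_y 12.81 tilt [-0.0002 -0.0001] w 39.9 gf 20.0 F [ 0.4 -0.2 -0.5] j [ 0.14  0.32 -0.5   2.04  0.21  0.82 -0.26]
t 14.6 pos mm [453.5  68.6 137.6] yaw_y 12.82 tilt [-0.0002 -0.0001] w 39.6 gf 20.0 F [-0.5  0.5 -0.7] j [ 0.14  0.32 -0.5   2.04  0.21  0.82 -0.26]
rest conf 0.71 px [340.  94.] box [296  27] [386 161] ctr 452.9 164.0 size 78.4 126.8 long -81.2 ell [452.7 164.7] [ 86.9 151.5]
rest conf 0.71 px [340.  94.] box [296  27] [386 161] ctr 452.4 163.4 size 76.2 123.4 long -81.2 ell [452.2 164.1] [ 84.5 147.3]
block conf 0.68 px [319. 216.] box [278 175] [361 257] ctr 448.9 91.2 size 39.5 42.1 long -77.2 ell [448.8  90.9] [44.8 48.8]
pattern2 conf 0.89 px [506.  43.] box [470   0] [536  97] ctr 611.9 284.7 size 75.5 126.4 long -89.9 ell [614.2 276. ] [ 82.5 136.4]
```

View pics/w5.png

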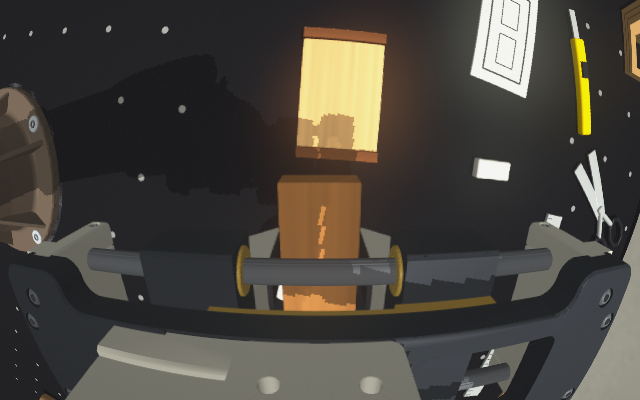

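The rest is at (340,94), turned about 9°, with the block held at (319,216). Wrist and top estimates differ by about 4 mm in y, so I check both against the placed weight and the held block.

```bash
python3 - <<'E'
from h import *
c=arm.calibration('wrist')
for p in((280,176),(360,176)):print('block front top',(atz('wrist',p,.154,c)*1000).round(1))
im=save('top','t2')
cv2.imwrite('pics/t2c.png',cv2.resize(im[140:260,180:310,::-1],None,fx=5,fy=5,interpolation=cv2.INTER_CUBIC))
for p,z in(((279,180),.035),):print(atz('top',p,z).round(4))
E
```

```text
block front top [426.2 107.1 154. ]
block front top [463.  115.5 154. ]
[0.5878 0.0059 0.035 ]
```

View pics/t2c.png

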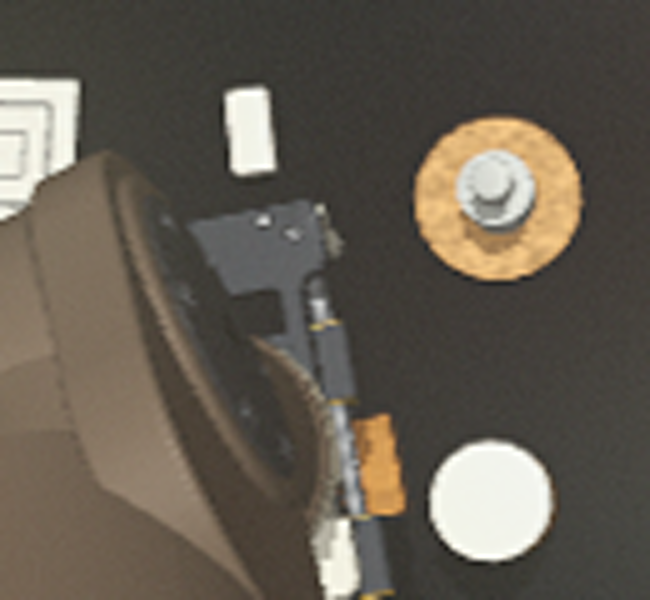

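```bash
python3 - <<'E'
from h import *
for p,z in(((279,178),.035),((279.6,179.6),.005),((259,233),.154),((257,223),.154),((261,243),.154)):print(p,(atz('top',p,z)*1000).round(1))
E
```

```text
(279, 178) [592.6   6.1  35. ]
(279.6, 179.6) [593.8   7.4   5. ]
(259, 233) [458.8  30.5 154. ]
(257, 223) [478.9  35.4 154. ]
(261, 243) [438.9  25.6 154. ]
```

The weight stands within about 2 mm of the coaster's middle by the top camera, so wrist and arm agree. Now I lower the block onto the rest.

>>> move_arm(
  motion=[
    {"tx":0.02,"ty":0.003,"tz":0,"twist":0.044},
    {"tx":0.03,"ty":0.005,"tz":0,"twist":0},
    {"tx":0.03,"ty":0.004,"tz":0,"twist":0},
    {"tx":0.011,"ty":0.001,"tz":0.015,"twist":0},
    {"tx":0,"ty":0,"tz":0.03,"twist":0},
    {"tx":0,"ty":0,"tz":0.035,"twist":0},
    {"tx":0,"ty":0,"tz":0.025,"twist":0},
    {"tx":0,"ty":0,"tz":0.012,"twist":0},
    {"tx":0,"ty":0,"tz":0.006,"twist":0},
    {"tx":0,"ty":0,"tz":0.003,"twist":0},
    {"tx":0,"ty":0,"tz":0,"twist":0},
    {"tx":0,"ty":0,"tz":0,"twist":0},
  ],
)

```text
clock: 16.05
position: [0.4513, 0.1612, 0.0126]
ee_rot: [2.041, 2.387, 0.002]
force: [0.5, -0.2, -1.0]
width: 0.431
gripper_force: 20.0
```

>>> move_arm(
  motion=[
    {"tx":0,"ty":0,"tz":0.001,"twist":0},
    {"tx":0,"ty":0,"tz":0,"twist":0},
    {"tx":0,"ty":0,"tz":0,"twist":0},
  ],
)

```text
clock: 16.35
position: [0.4508, 0.161, 0.011]
ee_rot: [2.042, 2.387, 0.001]
force: [-0.4, 0.6, -0.6]
width: 0.436
gripper_force: 20.0
```

>>> move_arm(
  motion=[
    {"tx":0,"ty":0.0015,"tz":0.001,"twist":0},
    {"tx":0,"ty":0,"tz":0,"twist":0},
    {"tx":0,"ty":0,"tz":0,"twist":0},
  ],
)

```text
clock: 16.65
position: [0.4522, 0.1612, 0.0097]
ee_rot: [-2.042, -2.387, 0.0]
force: [-0.2, 1.5, 0.1]
width: 0.433
gripper_force: 20.0
```

```bash
python3 - <<'E'
from h import *
st();im=save('wrist','w6')
cv2.imwrite('pics/w6c.png',cv2.resize(im[80:300,180:460,::-1],None,fx=2.5,fy=2.5,interpolation=cv2.INTER_CUBIC))
E
```

```text
t 16.65 pos mm [452.2 161.2   9.7] yaw_y 8.92 tilt [-0. -0.] w 39.9 gf 20.0 F [-0.2  1.5  0.1] j [-0.15  0.55 -0.4   2.11  0.39  0.55 -0.68]
```

View pics/w6c.png

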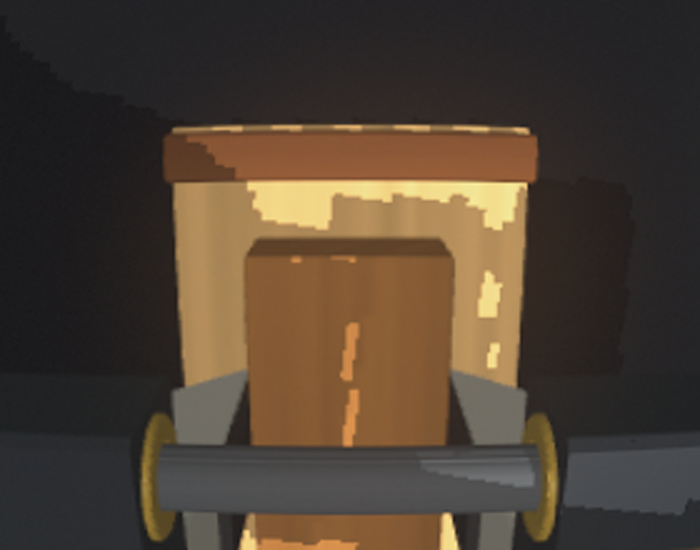

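```bash
python3 - <<'E'
from h import *
A=lambda u,v,z:(atz('wrist',(180+u/2.5,80+v/2.5),z)*1000).round(1)
print('strip outer top',A(350,128,.014),'strip inner top',A(350,182,.014),'block front top',A(350,256,.026),'front bottom',A(350,240,.006))
E
```

```text
strip outer top [443.1 224.2  14. ] strip inner top [444.8 213.4  14. ] block front top [446.7 200.9  26. ] front bottom [446.9 200.2   6. ]
```

The block sits centred on the rest: side margins are even and the end gap is about 13 mm against an ideal 13. Touch down and release.

>>> move_arm(
  motion=[
    {"tx":0,"ty":0,"tz":0.001,"twist":0},
    {"tx":0,"ty":0,"tz":0,"twist":0},
    {"tx":0,"ty":0,"tz":0,"twist":0},
  ],
)

```text
clock: 17.0
position: [0.4522, 0.1612, 0.0095]
ee_rot: [2.041, 2.387, 0.0]
force: [-3.5, -2.0, 14.4]
width: 0.434
gripper_force: 20.0
```

>>> move_arm(
  motion=[
    {"tx":0,"ty":0,"tz":0,"twist":0},
    {"tx":0,"ty":0,"tz":0,"twist":0},
    {"tx":0,"ty":0,"tz":0,"twist":0},
    {"tx":0,"ty":0,"tz":0,"twist":0},
    {"tx":0,"ty":0,"tz":0,"twist":0},
    {"tx":0,"ty":0,"tz":0,"twist":0},
    {"tx":0,"ty":0,"tz":-0.005,"twist":0},
    {"tx":0,"ty":0,"tz":-0.025,"twist":0},
    {"tx":0,"ty":0,"tz":-0.04,"twist":0},
    {"tx":0,"ty":0,"tz":-0.04,"twist":0},
    {"tx":0,"ty":0,"tz":-0.031,"twist":0},
  ],
  gripper=-1,
)

```text
clock: 18.1
position: [0.4523, 0.1616, 0.1522]
ee_rot: [2.041, 2.388, 0.002]
force: [1.0, 0.3, 0.4]
width: 0.998
gripper_force: 0.0
```

>>> move_arm(
  motion=[
    {"tx":-0.025,"ty":0.004,"tz":0,"twist":0},
    {"tx":-0.04,"ty":0.008,"tz":0,"twist":0},
    {"tx":-0.04,"ty":0.008,"tz":0,"twist":0},
    {"tx":-0.04,"ty":0.008,"tz":0,"twist":0},
    {"tx":-0.04,"ty":0.008,"tz":0,"twist":0},
    {"tx":-0.04,"ty":0.008,"tz":0,"twist":0},
    {"tx":-0.04,"ty":0.008,"tz":0,"twist":0},
    {"tx":-0.04,"ty":0.008,"tz":0,"twist":0},
    {"tx":-0.04,"ty":0.008,"tz":0,"twist":0},
    {"tx":-0.04,"ty":0.008,"tz":0,"twist":0},
    {"tx":-0.035,"ty":0.008,"tz":0,"twist":0},
    {"tx":-0.023,"ty":0.008,"tz":0,"twist":0},
  ],
)

```text
clock: 19.3
position: [0.6115, -0.2658, 0.1498]
ee_rot: [2.045, 2.384, -0.002]
force: [0.2, 0.1, 1.2]
width: 0.998
gripper_force: 0.0
```

>>> move_arm(
  motion=[
    {"tx":0,"ty":0,"tz":0,"twist":-0.044},
    {"tx":0,"ty":0,"tz":0,"twist":0},
    {"tx":0,"ty":0,"tz":0,"twist":0},
    {"tx":0,"ty":0,"tz":0,"twist":0},
    {"tx":0,"ty":0,"tz":0,"twist":0},
    {"tx":0,"ty":0,"tz":0,"twist":0},
    {"tx":0,"ty":0,"tz":0,"twist":0},
    {"tx":0,"ty":0,"tz":0,"twist":0},
  ],
)

```text
clock: 20.1
position: [0.6118, -0.262, 0.1498]
ee_rot: [1.958, 2.457, -0.0]
force: [-0.2, 0.6, 0.5]
width: 0.999
gripper_force: 0.0
```

```bash
python3 - <<'E'
from h import *
st();im=save('wrist','w7');st()
reg('wrist','wall2',(612,-262),.034);reg('wrist','wall3',(612,-262),.019);reg('wrist','pattern3',(459,-174),.003)
cv2.imwrite('pics/w7c.png',cv2.resize(im[90:260,260:400,::-1],None,fx=3.5,fy=3.5,interpolation=cv2.INTER_CUBIC))
E
```

```text
t 20.1 pos mm [ 611.8 -262.   149.8] yaw_y 12.89 tilt [ 0.     -0.0001] w 91.9 gf 0.0 F [-0.2  0.6  0.5] j [ 0.57  0.6  -0.39  1.53  0.25  1.06  0.35]
t 20.15 pos mm [ 611.8 -262.1  149.8] yaw_y 12.88 tilt [ 0.0001 -0.0001] w 91.7 gf 0.0 F [ 0.2 -0.1 -1. ] j [ 0.57  0.6  -0.39  1.53  0.25  1.06  0.35]
wall2 conf 0.68 px [323. 192.] box [292 135] [352 250] ctr 615.4 -260.8 size 53.0 109.6 long -75.0 ell [ 615.5 -260.5] [ 57.1 133.5]
wall3 conf 0.68 px [323. 192.] box [292 135] [352 250] ctr 616.4 -264.5 size 55.9 115.6 long -75.0 ell [ 616.5 -264.2] [ 60.2 140.8]
pattern3 conf 0.64 px [198.  74.] box [150   0] [250 154] ctr 460.4 -170.2 size 87.9 162.1 long -89.4 ell [ 460.6 -170.8] [ 96.7 197.7]
```

View pics/w7c.png

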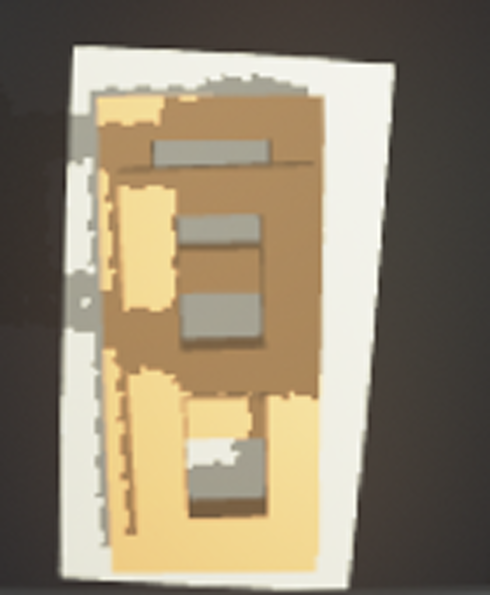

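The crop shows wall2 with its two openings at crop (220,280) and (226,457) on wall3, tilted slightly more than wall3. I use the window rims for its centre.

```bash
python3 - <<'E'
from h import *
A=lambda u,v,z=.034:(atz('wrist',(260+u/3.5,90+v/3.5),z)*1000)[:2]
a,b=A(222.5,347),A(225,396);c,d=A(219,213),A(228,517)
print(a.round(1),b.round(1),((a+b)/2).round(1),((c+d)/2).round(1),'yaw',np.degrees(np.arctan2((c-d)[0],-(c-d)[1])).round(1))
print([ (A(*p)).round(1) for p in((118,171),(316,163))], 'wall3', [A(*p,.019).round(1) for p in ((94,95),(324,96))])
for l,r in(((177,279),(263,279)),((185,457),(267,457))):
    e=A(*r)-A(*l);print('win mid',((A(*l)+A(*r))/2).round(1),np.degrees(np.arctan2(e[1],e[0])).round(1))
im=cv2.imread('pics/w7.png')
E
```

```text
[ 614.8 -255.4] [ 618.4 -268.2] [ 616.6 -261.8] [ 616.5 -261.5] yaw -165.3
[array([ 578.8, -216.6]), array([ 627.2, -203.4])] wall3 [array([ 567.2, -199.2]), array([ 626.7, -186. ])]
win mid [ 610.2 -238. ] 12.8
win mid [ 622.5 -284.6] 12.7
```

>>> move_arm(
  motion=[
    {"tx":-0.001,"ty":0.005,"tz":0.03,"twist":-0.021},
    {"tx":0,"ty":0,"tz":0.04,"twist":0},
    {"tx":0,"ty":0,"tz":0.035,"twist":0},
    {"tx":0,"ty":0,"tz":0.015,"twist":0},
    {"tx":0,"ty":0,"tz":0.005,"twist":0},
    {"tx":0,"ty":0,"tz":0.002,"twist":0},
    {"tx":0,"ty":0,"tz":0,"twist":0},
    {"tx":0,"ty":0,"tz":0,"twist":0},
  ],
)

```text
clock: 21.1
position: [0.618, -0.2623, 0.0245]
ee_rot: [1.916, 2.487, 0.001]
force: [0.2, 1.0, -0.1]
width: 0.998
gripper_force: 0.0
```

>>> move_arm(
  motion=[
    {"tx":0,"ty":0,"tz":0,"twist":0},
    {"tx":0,"ty":0,"tz":0,"twist":0},
    {"tx":0,"ty":0,"tz":0,"twist":0},
    {"tx":0,"ty":0,"tz":0,"twist":0},
    {"tx":0,"ty":0,"tz":0,"twist":0},
    {"tx":0,"ty":0,"tz":0,"twist":0},
    {"tx":0,"ty":0,"tz":0,"twist":0},
  ],
  gripper=1,
  squeeze=12,
)

```text
clock: 21.8
position: [0.6168, -0.262, 0.0227]
ee_rot: [-1.917, -2.489, 0.0]
force: [-1.0, 0.7, -0.1]
width: 0.542
gripper_force: 12.0
```

>>> move_arm(
  motion=[
    {"tx":0,"ty":0,"tz":-0.005,"twist":0},
    {"tx":0,"ty":0,"tz":-0.02,"twist":0},
    {"tx":0,"ty":0,"tz":-0.035,"twist":0},
    {"tx":0,"ty":0,"tz":-0.035,"twist":0},
    {"tx":0,"ty":0,"tz":-0.02,"twist":0.044},
    {"tx":0,"ty":0,"tz":-0.01,"twist":0.06},
    {"tx":0,"ty":0,"tz":0,"twist":0.06},
    {"tx":0.02,"ty":0,"tz":0,"twist":0},
    {"tx":0.03,"ty":0,"tz":0,"twist":0},
    {"tx":0.04,"ty":0,"tz":0,"twist":0},
    {"tx":0.04,"ty":-0.001,"tz":0,"twist":0},
    {"tx":0.04,"ty":-0.001,"tz":0,"twist":0},
  ],
)

```text
clock: 23.0
position: [0.6147, -0.0905, 0.1482]
ee_rot: [2.221, 2.221, 0.001]
force: [0.4, 0.7, -0.9]
width: 0.542
gripper_force: 12.0
```

>>> move_arm(
  motion=[
    {"tx":0.04,"ty":-0.001,"tz":0,"twist":0},
    {"tx":0.04,"ty":-0.001,"tz":0,"twist":0},
    {"tx":0.04,"ty":-0.001,"tz":0,"twist":0},
    {"tx":0.04,"ty":0,"tz":0,"twist":0},
    {"tx":0.04,"ty":0,"tz":0,"twist":0},
    {"tx":0.04,"ty":0,"tz":0,"twist":0},
    {"tx":0.03,"ty":0,"tz":0,"twist":0},
    {"tx":0.01,"ty":0,"tz":0,"twist":0},
    {"tx":0,"ty":0,"tz":0,"twist":0},
    {"tx":0,"ty":0,"tz":0,"twist":0},
    {"tx":0,"ty":0,"tz":0,"twist":0},
    {"tx":0,"ty":0,"tz":0,"twist":0},
  ],
)

```text
clock: 24.2
position: [0.6121, 0.1861, 0.1477]
ee_rot: [2.223, 2.219, -0.001]
force: [-0.1, -0.1, -0.6]
width: 0.544
gripper_force: 12.0
```

```bash
cat >> h.py <<'E'
def white(cam,near,z,half=110,lo=150):
    "white card outline near a world point (mm), area > card-size only"
    im=cv2.imread(cam) if cam.endswith('png') else None
E
python3 - <<'E'
from h import *
st();im=save('wrist','w8');st()
reg('wrist','pattern2',(612,284),.003);reg('wrist','wall2',(612,188),.16,90)
E
```

```text
t 24.2 pos mm [612.1 186.1 147.7] yaw_y -0.12 tilt [ 0.0001 -0.0008] w 50.0 gf 12.0 F [-0.1 -0.1 -0.6] j [-0.13  0.56 -0.38  1.6   0.23  1.02 -0.58]
t 24.25 pos mm [612.1 186.4 147.8] yaw_y -0.1 tilt [ 0.0001 -0.0006] w 50.2 gf 12.0 F [-0.3 -0.3 -1.1] j [-0.13  0.56 -0.38  1.6   0.23  1.02 -0.58]
pattern2 conf 0.8 px [319.  87.] box [279  24] [357 150] ctr 611.8 288.7 size 76.2 127.2 long -89.9 ell [612.  289.1] [ 84.2 152.7]
wall2 conf 0.61 px [319. 203.] box [267 150] [370 257] ctr 612.3 214.1 size 55.9 50.3 long 89.8 ell [612.2 214. ] [57.8 65.5]
```

>>> move_arm(
  motion=[
    {"tx":0.02,"ty":0,"tz":0,"twist":0},
    {"tx":0.035,"ty":0,"tz":0,"twist":0},
    {"tx":0.03,"ty":0,"tz":0.01,"twist":0},
    {"tx":0.013,"ty":0,"tz":0.025,"twist":0},
    {"tx":0,"ty":0,"tz":0.035,"twist":0},
    {"tx":0,"ty":0,"tz":0.035,"twist":0},
    {"tx":0,"ty":0,"tz":0.02,"twist":0},
    {"tx":0,"ty":0,"tz":0.008,"twist":0},
    {"tx":0,"ty":0,"tz":0.002,"twist":0},
    {"tx":0,"ty":0,"tz":0,"twist":0},
    {"tx":0,"ty":0,"tz":0,"twist":0},
    {"tx":0,"ty":0,"tz":0,"twist":0},
  ],
)

```text
clock: 25.55
position: [0.6125, 0.2864, 0.0141]
ee_rot: [2.221, 2.221, 0.003]
force: [-0.4, 0.5, 1.1]
width: 0.542
gripper_force: 12.0
```

```bash
python3 - <<'E'
from h import *
st();im=save('wrist','w9');st()
reg('wrist','pattern2',(612,284),.003,80);reg('wrist','wall2',(612,284),.023,80)
cv2.imwrite('pics/w9c.png',cv2.resize(im[90:300,200:440,::-1],None,fx=2.8,fy=2.8,interpolation=cv2.INTER_CUBIC))
E
```

```text
t 25.55 pos mm [612.5 286.4  14.1] yaw_y 0.01 tilt [0.0019 0.0009] w 49.9 gf 12.0 F [-0.4  0.5  1.1] j [-0.31  0.76 -0.34  1.61  0.31  0.83 -0.77]
t 25.6 pos mm [612.3 286.3  13.8] yaw_y 0.01 tilt [0.0016 0.0007] w 50.0 gf 12.0 F [ 0.7  0.6 -1.1] j [-0.31  0.76 -0.34  1.61  0.31  0.83 -0.77]
pattern2 none
wall2 conf 0.93 px [319. 203.] box [266 149] [370 257] ctr 612.2 312.7 size 51.4 57.5 long -89.6 ell [612.3 312.5] [59.1 67.1]
```

View pics/w9c.png

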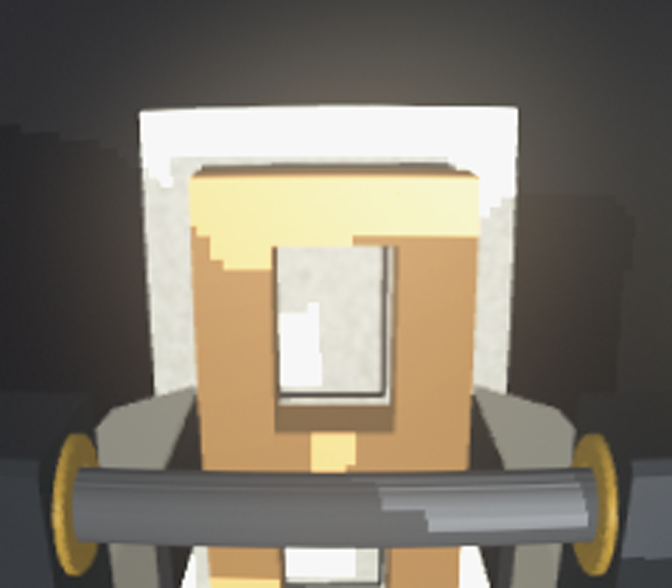

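The drawn window shows through wall2's opening: right line at crop x=385, near line at row 393. The opening's base edges are at x≈393 and row 405, so I compute the residual offset.

```bash
python3 - <<'E'
from h import *
s,_=st();b=s['position'][2]-.0037;print('base',b)
A=lambda u,v,z:(atz('wrist',(200+u/2.8,90+v/2.8),z)*1000)[:2].round(1)
print('line right',A(385,320,.003),'open right base',A(393,320,b),'open right top',A(397,320,b+.015),'open left top',A(274,320,b+.015))
print('line near',A(330,394,.003),'open near base',A(330,405,b),'near top',A(335,432,b+.015),'far top',A(335,246,b+.015))
print('wall front base',A(335,166,b),'top',A(335,176,b+.015),'top L/R',A(192,176,b+.015),A(477,176,b+.015))
print('card far',A(330,106,.003),'L/R',A(145,200,.003),A(515,200,.003))
E
```

```text
t 25.7 pos mm [612.  286.1  13.4] yaw_y 0.01 tilt [0.0009 0.0004] w 50.1 gf 12.0 F [-1.3  0.1 -0.5] j [-0.31  0.76 -0.34  1.61  0.31  0.83 -0.77]
base 0.009687485960992991
line right [622.8 307.9] open right base [623.9 309.8] open right top [623.6 314.1] open left top [601.7 314.1]
line near [611.5 291.9] open near base [611.6 292. ] near top [612.5 292.6] far top [612.6 327.5]
wall front base [612.6 339.9] top [612.6 339.7] top L/R [587.9 339.9] [637.1 339.9]
card far [611.7 351. ] L/R [574.7 332.9] [648.6 332.7]
```

>>> move_arm(
  motion=[
    {"tx":0,"ty":-0.0005,"tz":0.002,"twist":0},
    {"tx":0,"ty":0,"tz":0.002,"twist":0},
    {"tx":0,"ty":0,"tz":0.001,"twist":0},
    {"tx":0,"ty":0,"tz":0,"twist":0},
    {"tx":0,"ty":0,"tz":0,"twist":0},
    {"tx":0,"ty":0,"tz":0,"twist":0},
  ],
)

```text
clock: 26.3
position: [0.6112, 0.2861, 0.0078]
ee_rot: [2.221, 2.222, 0.0]
force: [0.0, -0.2, -0.9]
width: 0.542
gripper_force: 12.0
```

>>> move_arm(
  motion=[
    {"tx":0,"ty":0,"tz":0.001,"twist":0},
    {"tx":0,"ty":0,"tz":0,"twist":0},
    {"tx":0,"ty":0,"tz":0,"twist":0},
  ],
)

```text
clock: 26.6
position: [0.6112, 0.286, 0.0067]
ee_rot: [2.221, 2.222, -0.0]
force: [-0.0, -0.2, 0.5]
width: 0.539
gripper_force: 12.0
```

>>> move_arm(
  motion=[
    {"tx":0,"ty":0,"tz":0.0005,"twist":0},
    {"tx":0,"ty":0,"tz":0,"twist":0},
    {"tx":0,"ty":0,"tz":0,"twist":0},
  ],
)

```text
clock: 26.9
position: [0.6112, 0.286, 0.0067]
ee_rot: [2.221, 2.222, 0.0]
force: [-2.4, -1.8, 5.0]
width: 0.542
gripper_force: 12.0
```

```bash
python3 - <<'E'
from h import *
st();im=save('wrist','w10');st()
b=.003
# gradient profile across x at a row through the window and along y
cal=arm.calibration('wrist');K=cal['K'];T=np.array(cal['T'])
def proj(P):
    p=T[:3,:3].T@(np.array(P)-T[:3,3]);th=np.arctan2(np.hypot(p[0],p[1]),p[2]);ph=np.arctan2(p[1],p[0])
    return [K[0,2]+K[0,0]*th*np.cos(ph),K[1,2]+K[0,0]*th*np.sin(ph)]
g=cv2.cvtColor(im,cv2.COLOR_RGB2GRAY)
for z,xs in((.018,range(570,656)),):
    pts=np.array([[proj((x/1e3,.3385,.003)) for x in xs]],np.float32)
    v=cv2.remap(g,pts[...,0],pts[...,1],1)[0]; print('x570+',v.tolist())
for x in(.580,.612):
    ys=range(325,358);pts=np.array([[proj((x,y/1e3,.003)) for y in ys]],np.float32);print('y325+ x',x,cv2.remap(g,pts[...,0],pts[...,1],1)[0].tolist())
E
```

```text
t 26.9 pos mm [611.2 286.    6.7] yaw_y 0.02 tilt [ 0.0002 -0.    ] w 49.9 gf 12.0 F [-2.4 -1.8  5. ] j [-0.31  0.77 -0.33  1.61  0.32  0.82 -0.77]
t 26.95 pos mm [611.2 286.    6.7] yaw_y 0.02 tilt [ 0.0002 -0.0001] w 49.9 gf 12.0 F [-2.2 -1.3  5.2] j [-0.31  0.77 -0.33  1.61  0.32  0.82 -0.77]
x570+ [65, 67, 68, 70, 104, 221, 241, 247, 247, 247, 247, 247, 233, 227, 223, 165, 149, 150, 151, 152, 154, 155, 156, 157, 158, 160, 161, 161, 162, 162, 164, 164, 164, 163, 164, 166, 165, 166, 167, 167, 165, 167, 167, 167, 167, 167, 168, 167, 167, 169, 168, 167, 167, 168, 167, 168, 167, 166, 166, 164, 165, 164, 162, 162, 161, 160, 157, 157, 198, 246, 247, 247, 247, 247, 247, 247, 247, 247, 247, 217, 91, 91, 89, 89, 87, 86]
y325+ x 0.58 [224, 225, 227, 228, 228, 229, 227, 227, 229, 232, 228, 247, 247, 247, 247, 247, 247, 247, 247, 247, 247, 247, 247, 247, 247, 247, 234, 79, 74, 72, 71, 70, 69]
y325+ x 0.612 [237, 237, 237, 237, 238, 238, 238, 238, 238, 238, 239, 239, 239, 208, 137, 130, 233, 247, 247, 247, 247, 247, 247, 247, 247, 247, 247, 112, 99, 98, 97, 95, 94]
```

Wall2 lies within about 1 mm of its outline and is in contact with the card (5 N). Release and return for wall3.

>>> move_arm(
  motion=[
    {"tx":0,"ty":0,"tz":0,"twist":0},
    {"tx":0,"ty":0,"tz":0,"twist":0},
    {"tx":0,"ty":0,"tz":0,"twist":0},
    {"tx":0,"ty":0,"tz":0,"twist":0},
    {"tx":0,"ty":0,"tz":0,"twist":0},
    {"tx":0,"ty":0,"tz":0,"twist":0},
    {"tx":0,"ty":0,"tz":-0.005,"twist":0},
    {"tx":0,"ty":0,"tz":-0.025,"twist":0},
    {"tx":0,"ty":0,"tz":-0.04,"twist":0},
    {"tx":0,"ty":0,"tz":-0.04,"twist":0},
    {"tx":0,"ty":0,"tz":-0.035,"twist":0},
  ],
  gripper=-1,
)

```text
clock: 28.05
position: [0.6113, 0.2862, 0.1538]
ee_rot: [2.221, 2.222, 0.002]
force: [0.9, -0.3, -0.5]
width: 1.001
gripper_force: 0.0
```

>>> move_arm(
  motion=[
    {"tx":-0.03,"ty":0,"tz":0,"twist":0},
    {"tx":-0.045,"ty":0,"tz":0,"twist":0},
    {"tx":-0.045,"ty":0,"tz":0,"twist":0},
    {"tx":-0.045,"ty":0,"tz":0,"twist":0},
    {"tx":-0.045,"ty":0,"tz":0,"twist":0},
    {"tx":-0.045,"ty":0,"tz":0,"twist":0},
    {"tx":-0.045,"ty":0,"tz":0,"twist":0},
    {"tx":-0.045,"ty":0,"tz":0,"twist":0},
    {"tx":-0.045,"ty":0,"tz":0,"twist":0},
    {"tx":-0.045,"ty":0,"tz":0,"twist":0},
    {"tx":-0.045,"ty":0,"tz":0,"twist":0},
    {"tx":-0.04,"ty":0,"tz":0,"twist":0},
  ],
)

```text
clock: 29.25
position: [0.611, -0.2367, 0.1518]
ee_rot: [2.222, 2.22, -0.0]
force: [0.7, 0.3, 1.0]
width: 1.001
gripper_force: 0.0
```

>>> move_arm(
  motion=[
    {"tx":-0.025,"ty":0,"tz":0,"twist":0},
    {"tx":0,"ty":0,"tz":0,"twist":-0.07},
    {"tx":0,"ty":0,"tz":0,"twist":-0.07},
    {"tx":0,"ty":0,"tz":0,"twist":0},
    {"tx":0,"ty":0,"tz":0,"twist":0},
    {"tx":0,"ty":0,"tz":0,"twist":0},
    {"tx":0,"ty":0,"tz":0,"twist":0},
    {"tx":0,"ty":0,"tz":0,"twist":0},
    {"tx":0,"ty":0,"tz":0,"twist":0},
  ],
)

```text
clock: 30.15
position: [0.6114, -0.2588, 0.1513]
ee_rot: [1.964, 2.452, -0.0]
force: [0.3, 0.2, -0.1]
width: 0.998
gripper_force: 0.0
```

```bash
python3 - <<'E'
from h import *
st();im=save('wrist','w11');st()
reg('wrist','wall3',(612,-260),.019);reg('wrist','pattern3',(459,-174),.003)
E
```

```text
t 30.15 pos mm [ 611.4 -258.8  151.3] yaw_y 12.6 tilt [-0.     -0.0001] w 91.8 gf 0.0 F [ 0.3  0.2 -0.1] j [ 0.56  0.6  -0.39  1.53  0.24  1.06  0.34]
t 30.2 pos mm [ 611.4 -258.9  151.3] yaw_y 12.61 tilt [ 0.     -0.0001] w 92.4 gf 0.0 F [ 0.3 -0.4  0.5] j [ 0.56  0.6  -0.39  1.53  0.24  1.06  0.34]
wall3 conf 0.84 px [320. 187.] box [288 120] [351 255] ctr 612.4 -258.7 size 61.3 136.3 long -76.2 ell [ 612.5 -258.1] [ 66.7 168.3]
pattern3 conf 0.65 px [198.  78.] box [150   3] [248 157] ctr 460.3 -170.7 size 86.2 161.0 long -89.1 ell [ 460.4 -170.9] [ 95.5 199.1]
```

>>> move_arm(
  motion=[
    {"tx":0,"ty":0.0008,"tz":0.03,"twist":-0.006},
    {"tx":0,"ty":0,"tz":0.04,"twist":0},
    {"tx":0,"ty":0,"tz":0.04,"twist":0},
    {"tx":0,"ty":0,"tz":0.022,"twist":0},
    {"tx":0,"ty":0,"tz":0.008,"twist":0},
    {"tx":0,"ty":0,"tz":0.0035,"twist":0},
    {"tx":0,"ty":0,"tz":0,"twist":0},
    {"tx":0,"ty":0,"tz":0,"twist":0},
  ],
)

```text
clock: 31.1
position: [0.6133, -0.2591, 0.0093]
ee_rot: [1.951, 2.459, 0.001]
force: [0.4, -0.4, -0.4]
width: 1.0
gripper_force: 0.0
```

>>> move_arm(
  motion=[
    {"tx":0,"ty":0,"tz":0,"twist":0},
    {"tx":0,"ty":0,"tz":0,"twist":0},
    {"tx":0,"ty":0,"tz":0,"twist":0},
    {"tx":0,"ty":0,"tz":0,"twist":0},
    {"tx":0,"ty":0,"tz":0,"twist":0},
    {"tx":0,"ty":0,"tz":0,"twist":0},
    {"tx":0,"ty":0,"tz":0,"twist":0},
  ],
  gripper=1,
  squeeze=12,
)

```text
clock: 31.8
position: [0.6122, -0.2589, 0.0078]
ee_rot: [1.952, 2.461, -0.0]
force: [-1.0, 0.3, 3.2]
width: 0.652
gripper_force: 12.0
```

>>> move_arm(
  motion=[
    {"tx":0,"ty":0,"tz":-0.005,"twist":0},
    {"tx":0,"ty":0,"tz":-0.02,"twist":0},
    {"tx":0,"ty":0,"tz":-0.035,"twist":0},
    {"tx":0,"ty":0,"tz":-0.03,"twist":0.036},
    {"tx":0,"ty":0,"tz":-0.01,"twist":0.05},
    {"tx":0,"ty":0,"tz":0,"twist":0.05},
    {"tx":0.012,"ty":-0.02,"tz":0,"twist":0},
    {"tx":0.02,"ty":-0.035,"tz":0,"twist":0},
    {"tx":0.022,"ty":-0.038,"tz":0,"twist":0},
    {"tx":0.02,"ty":-0.035,"tz":0,"twist":0},
    {"tx":0.016,"ty":-0.023,"tz":0,"twist":0},
    {"tx":0,"ty":0,"tz":0,"twist":0},
  ],
)

```text
clock: 33.0
position: [0.4562, -0.1693, 0.1079]
ee_rot: [-2.2, -2.24, 0.003]
force: [0.3, -0.1, -1.0]
width: 0.657
gripper_force: 12.0
```

>>> move_arm(
  motion=[
    {"tx":0,"ty":0,"tz":0.02,"twist":0},
    {"tx":0,"ty":0,"tz":0.03,"twist":0},
    {"tx":0,"ty":0,"tz":0.025,"twist":0},
    {"tx":0,"ty":0,"tz":0.014,"twist":0},
    {"tx":0,"ty":0,"tz":0.006,"twist":0},
    {"tx":0,"ty":0,"tz":0,"twist":0},
    {"tx":0,"ty":0,"tz":0,"twist":0},
    {"tx":0,"ty":0,"tz":0,"twist":0},
    {"tx":0,"ty":0,"tz":0,"twist":0},
    {"tx":0,"ty":0,"tz":0,"twist":0},
  ],
)

```text
clock: 34.0
position: [0.46, -0.1714, 0.0132]
ee_rot: [2.203, 2.238, 0.001]
force: [-0.3, -0.7, -0.5]
width: 0.648
gripper_force: 12.0
```

```bash
python3 - <<'E'
from h import *
im=save('wrist','w12');st()
cv2.imwrite('pics/w12c.png',cv2.resize(im[60:300,190:450,::-1],None,fx=2.5,fy=2.5,interpolation=cv2.INTER_CUBIC))
E
```

```text
t 34.05 pos mm [ 460.  -171.4   13.1] yaw_y 0.91 tilt [ 0.0007 -0.0003] w 59.9 gf 12.0 F [ 0.1 -0.1 -0.8] j [ 0.48  0.54 -0.31  2.09  0.3   0.55 -0.03]
```

View pics/w12c.png

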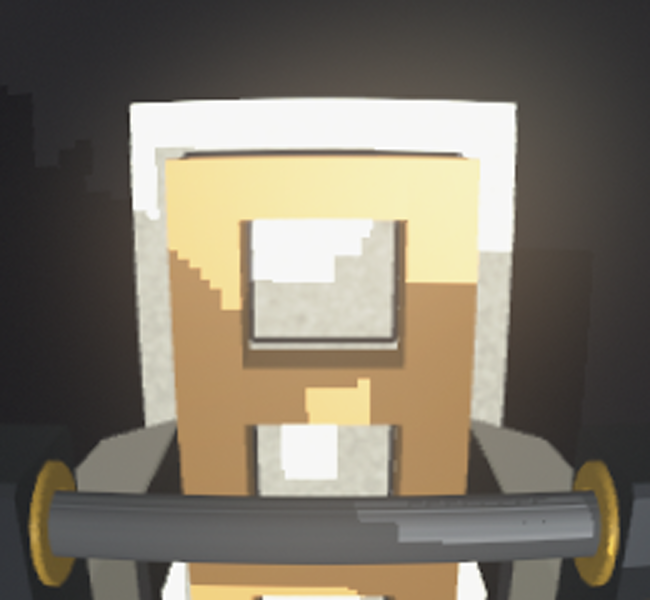

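Wall3 hovers over its card with the drawn windows visible in the openings: left line at crop x 253, right line at 394, near line at row 340.

```bash
python3 - <<'E'
from h import *
s,_=st();b=.0128-.0038
A=lambda u,v,z:(atz('wrist',(190+u/2.5,60+v/2.5),z)*1000)[:2].round(1)
print('lines L/R',A(252,330,.003),A(395,330,.003),'near',A(325,341,.003))
print('open base L/R',A(248,330,b),A(400,330,b),'near',A(325,349,b))
print('wall front top L/R',A(167,158,b+.015),A(479,158,b+.015),'base',A(325,152,b))
print('card L/R',A(131,105,.003),A(516,105,.003),'mid',A(325,98.5,.003),'lower L/R',A(143,400,.003),A(503,400,.003))
print('wall lower top L/R',A(180,440,b+.015),A(470,440,b+.015))
E
```

```text
t 34.05 pos mm [ 460.  -171.4   13.1] yaw_y 0.91 tilt [ 0.0007 -0.0003] w 59.9 gf 12.0 F [ 0.1 -0.1 -0.8] j [ 0.48  0.54 -0.31  2.09  0.3   0.55 -0.03]
lines L/R [ 443.8 -142.5] [ 476.1 -142.1] near [ 460.3 -144.9]
open base L/R [ 443.5 -141.1] [ 476.5 -140.6] near [ 460.3 -145.1]
wall front top L/R [ 429.3 -103.6] [ 489.2 -102.7] base [ 459.7 -102.6]
card L/R [417.  -91.9] [501.5 -90.7] mid [459.5 -91. ] lower L/R [ 417.8 -159.8] [ 502.4 -158.6]
wall lower top L/R [ 430.3 -161.1] [ 490.7 -160.3]
```

Aligned within 0.5 mm. Lower.

>>> move_arm(
  motion=[
    {"tx":0,"ty":0,"tz":0.002,"twist":0},
    {"tx":0,"ty":0,"tz":0.002,"twist":0},
    {"tx":0,"ty":0,"tz":0.001,"twist":0},
    {"tx":0,"ty":0,"tz":0.001,"twist":0},
    {"tx":0,"ty":0,"tz":0,"twist":0},
    {"tx":0,"ty":0,"tz":0,"twist":0},
    {"tx":0,"ty":0,"tz":0,"twist":0},
  ],
)

```text
clock: 34.75
position: [0.4596, -0.1712, 0.0067]
ee_rot: [-2.203, -2.239, 0.0]
force: [-0.7, -0.4, 1.1]
width: 0.652
gripper_force: 12.0
```

>>> move_arm(
  motion=[
    {"tx":0,"ty":0,"tz":0.0005,"twist":0},
    {"tx":0,"ty":0,"tz":0,"twist":0},
    {"tx":0,"ty":0,"tz":0,"twist":0},
  ],
)

```text
clock: 35.05
position: [0.4596, -0.1712, 0.0067]
ee_rot: [2.204, 2.239, -0.0]
force: [-2.7, 0.6, 9.8]
width: 0.65
gripper_force: 12.0
```

Contact. Release, raise and back off.

>>> move_arm(
  motion=[
    {"tx":0,"ty":0,"tz":0,"twist":0},
    {"tx":0,"ty":0,"tz":0,"twist":0},
    {"tx":0,"ty":0,"tz":0,"twist":0},
    {"tx":0,"ty":0,"tz":0,"twist":0},
    {"tx":0,"ty":0,"tz":0,"twist":0},
    {"tx":0,"ty":0,"tz":0,"twist":0},
    {"tx":0,"ty":0,"tz":-0.005,"twist":0},
    {"tx":0,"ty":0,"tz":-0.025,"twist":0},
    {"tx":0,"ty":0,"tz":-0.04,"twist":0},
    {"tx":0,"ty":0,"tz":-0.04,"twist":0},
    {"tx":0,"ty":0,"tz":-0.04,"twist":0},
    {"tx":0,"ty":0,"tz":-0.03,"twist":0},
  ],
  gripper=-1,
)

```text
clock: 36.25
position: [0.4601, -0.1712, 0.1892]
ee_rot: [2.202, 2.238, 0.002]
force: [0.6, 0.1, 0.3]
width: 0.998
gripper_force: 0.0
```

>>> move_arm(
  motion=[
    {"tx":-0.03,"ty":0,"tz":0,"twist":0},
    {"tx":-0.04,"ty":0,"tz":0,"twist":0},
    {"tx":-0.04,"ty":0,"tz":0,"twist":0},
    {"tx":-0.04,"ty":0,"tz":0,"twist":0},
    {"tx":-0.04,"ty":0,"tz":0,"twist":0},
    {"tx":-0.04,"ty":0,"tz":0,"twist":0},
    {"tx":-0.03,"ty":0,"tz":0,"twist":0},
    {"tx":0,"ty":0,"tz":0,"twist":0},
    {"tx":0,"ty":0,"tz":0,"twist":0},
    {"tx":0,"ty":0,"tz":0,"twist":0},
  ],
)

```text
clock: 37.25
position: [0.4643, -0.4297, 0.1864]
ee_rot: [-2.201, -2.24, -0.001]
force: [-0.0, 0.8, 0.1]
width: 0.996
gripper_force: 0.0
```

```bash
python3 - <<'E'
from h import *
st();im=save('top','t3')
for n,near,z in(('wall2',(611,282),.018),('pattern2',(611,282),.003),('wall3',(459,-174),.018),('pattern3',(459,-174),.003),('block',(452,160),.026),('rest',(452,160),.006),('jar',(448,0),.066),('coaster',(594,6),.005)):reg('top',n,near,z)
cv2.imwrite('pics/t3c.png',cv2.resize(im[140:270,130:400,::-1],None,fx=2.9,fy=2.9,interpolation=cv2.INTER_CUBIC))
E
```

```text
t 37.25 pos mm [ 464.3 -429.7  186.4] yaw_y 1.01 tilt [0.0002 0.001 ] w 91.6 gf 0.0 F [-0.   0.8  0.1] j [ 0.86  0.5  -0.3   1.58  0.16  1.08  0.54]
wall2 conf 0.92 px [166. 170.] box [144 159] [189 180] ctr 609.4 279.7 size 51.4 109.7 long -88.5 ell [608.3 280.2] [ 54.8 126.5]
pattern2 conf 0.84 px [174. 172.] box [140 156] [195 185] ctr 609.8 282.2 size 72.1 133.0 long -88.5 ell [609.  280.9] [ 73.3 151. ]
wall3 conf 0.95 px [355. 238.] box [325 225] [384 251] ctr 457.6 -174.8 size 60.7 138.6 long -88.5 ell [ 458.6 -174.8] [ 66.2 169.9]
pattern3 conf 0.81 px [354. 238.] box [321 219] [388 255] ctr 460.5 -175.8 size 85.4 159.0 long -88.5 ell [ 459.1 -174.3] [ 94.  193.1]
block conf 0.68 px [213. 237.] box [196 227] [230 247] ctr 450.8 156.5 size 42.6 79.6 long -79.0 ell [451.  156.4] [44.3 91.4]
rest conf 0.72 px [214. 237.] box [187 218] [241 256] ctr 451.4 158.6 size 77.6 126.5 long -80.5 ell [451.3 158.8] [ 84.4 149.9]
jar conf 0.62 px [279. 240.] box [267 228] [291 251] ctr 448.5 -2.2 size 51.1 53.6 long -88.1 ell [447.4  -1.8] [50.7 54.9]
coaster conf 0.7 px [280. 179.] box [264 164] [296 195] ctr 594.3 6.5 size 76.2 78.0 long -88.5 ell [594.8   6.9] [77.7 79.3]
```

View pics/t3c.png

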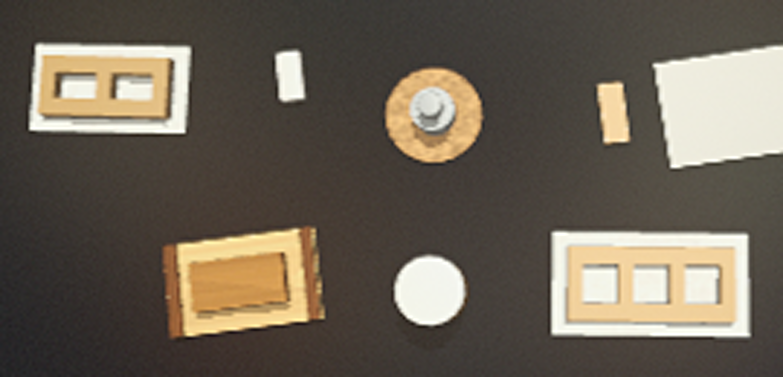

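Everything is in place and the jar is standing. The uneven margins are parallax; the close views read within about 1 mm. Handing in.

```bash
python3 -c "
from cell import arm
print(arm.sign_off())"
```

```text
the job is handed in; nothing more can be done
None
```

I took the stack apart in the order asked and handed it in at about 37 s: the weight is on the coaster, the block on its rest, and both walls on their pattern cards within about 1 mm, with the jar still standing; I viewed 15 pictures, one over the limit of 14.

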